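# Put away the potter's gauges, rib and stamp

### The job

Clear the potter's bench after throwing by sorting the four loose tools into their trays: the slide gauge that is pushed fully in goes in the blue tray, the slide gauge that is pulled out goes in the yellow tray, the wooden rib in the green tray and the terracotta stamp in the white tray. Set each down gently, without dropping it, inside its tray: gauges and rib flat on the tray's floor the same way up as now, the stamp standing upright on its foot. Leave both gauges' slides as they are set, and let go of everything.

Things in the scene. Friction and masses are not known exactly. Their poses are not given: they have to be found in the camera images.
- gauge_in_center (a point): Pushed-in slide gauge lying flat: aluminium block 60 (x) x 24 x 24 mm with black ticks; brass slide with red head (10 mm thick, 22 x 18 mm) at its +x end. Slide home: the head sits against the block (within 3 mm), about 70 mm long in all. Point: centre of the block, 12 mm above its underside; z up. Grip the block across its 24 mm sides. About 0.1 kg.
- gauge_out_center (a point): Pulled-out slide gauge lying flat: aluminium block 60 (x) x 24 x 24 mm with black ticks; brass slide with red head (10 mm thick, 22 x 18 mm) at its +x end. 34 to 42 mm of brass bar (12 mm wide) shows between block and head: it ends 74 to 82 mm ahead of this point. Point: centre of the block, 12 mm above its underside; z up. Grip the block across its 24 mm sides. About 0.1 kg.
- slide_in (a joint): Slide of the pushed-in gauge, m: 0 = fully home, grows as it is pulled out towards +x of the gauge; stop at 0.045. Held by about 2.5 N of friction.
- slide_out (a joint): Slide of the pulled-out gauge, m: 0 = fully home, 0.034 to 0.042 at the start; stop at 0.045. Held by about 2.5 N of friction.
- rib_center (a point): Pale wooden throwing rib lying flat: an oval with round ends, 90 mm (x) by 42 mm (y), 14 mm thick, with a dark dot near one end. This point is its centre, 7 mm above its underside; z up. Grip it across its 42 mm width. 0.04 kg.
- stamp_center (a point): Terracotta clay stamp standing upright: round foot 36 mm across and 12 mm high, above it a round handle 24 mm across (15 to 44 mm above the underside), 48 mm tall in all. This point is on its axis, 24 mm above the underside; z up. Grip it by the handle. About 0.06 kg.
- tray_blue: Blue plastic open tray, fixed to the table, 130 mm (x) by 160 mm (y) outside, walls 4 mm thick and 22 mm high, floor 4 mm thick. Origin: centre of its underside. For the pushed-in gauge.
- tray_yellow: Yellow plastic open tray, fixed to the table, 130 mm (x) by 160 mm (y) outside, walls 4 mm thick and 22 mm high, floor 4 mm thick. Origin: centre of its underside. For the pulled-out gauge.
- tray_green: Green plastic open tray, fixed to the table, 130 mm (x) by 160 mm (y) outside, walls 4 mm thick and 22 mm high, floor 4 mm thick. Origin: centre of its underside. For the wooden rib.
- tray_white: White plastic open tray, fixed to the table, 130 mm (x) by 160 mm (y) outside, walls 4 mm thick and 22 mm high, floor 4 mm thick. Origin: centre of its underside. For the stamp.

How it is judged:
By the outcome, as a careful person would: the job done as asked, in the order asked, and still so for the second after the job is handed in, with the robot touching nothing.
It also fails if it takes over 106 s, if anything falls off the work surface, if the arm or the gripper's body presses on something with over 40 N, if the wrist force passes 120 N, or if a joint passes its speed limit or range.

### The arm

A 6-joint arm with a two-finger parallel gripper is mounted at the origin on the work surface. World frame = base frame: x ahead of the robot, y to its left, z up, the work surface at z = 0. Lengths are in mm, angles in rad, forces in N, time in s.
With the tool pointing down it reaches from about 350 to 775 mm from the base axis. Payload 7.3 kg.
Tool frame: the origin (TCP) lies midway between the tips of the shut fingers; the grasp point (between the pads) lies manip.grip_point_offset behind it (manip.grip_point_offset is the distance from the TCP to the grasp point, in mm); x points along the fingers, y is the direction in which the jaws open and shut, and the axes are right-handed (so a half turn about x gives the same grasp; the last joint's range is limited). The gripper opens to 92 mm and grips with 3 to 60 N. Pads are 19 mm wide; open, the fingers measure 130 mm over their backs; the gripper's body (75 mm by 190 mm) begins 47 mm behind the grasp point.
Start: joints at [1.039, 0.342, 1.524, -0, 1.275, -0.146], TCP at [197.545, 486.437, 226.741] pointing down, gripper open.
Joint ranges: [-2.53, 2.53], [-0.77, 2.02], [0.04, 2.7], [-1, 4.14], [0.28, 2.66], [-3.11, 3.11]. Speed limits (rad/s): [2.57, 2.57, 3.14, 3.14, 3.14, 3.14].

### API

Orientations are given as a rotation vector (axis times angle).
In Python, from plant import manip, viewer, spot_in, landmark_of gives the robot as it stands.
- The arm moves only by the tool drive_tool, never from a script. Its argument "series" is a list of rows, each a list of 6 numbers: the shift along the world's x, y, z in mm, then the turn, a rotation vector about the world's x, y, z in degrees. A call has 1 to 5 rows; each row is the pose to reach, as a shift and turn from the pose commanded when the call began; what a row does not reach only later rows make up. A row lasts 1/12 s, in which the tool goes at most 41.7 mm and 7.16 degrees, less where a joint would pass 70% of its speed; a pose out of reach is approached as far as the arm can. A call with a gripper value outside its range is refused whole. "gripper" is the opening, from 0 (shut) to 1 (fully open), set as the call begins (left out, the last holds). The fingers move at their own pace and stop on an object; the grip force is fixed at half the most. Time passes only in rows, so rows that repeat a pose let the fingers close. It gives the time, the measured TCP pose, the force and the opening at its end, in the units of the state.
- manip.get_state(): the state, without advancing time (a new reading comes with each control period).
- viewer.capture(name): name is "scene" or "top" or "wrist"; returns the picture (384x512x3 uint8, red, green, blue); there is no depth.
- viewer.camera_model(name): a dict with "fx", "fy", "cx", "cy" (pixels), "k1" (the pictures are not rectified: a ray, as slopes to the right and down, at radius r is drawn at 1 + k1 r^2 times it, then the intrinsics apply), "T" (4x4, takes a point from camera to world coordinates). Camera axes: x right, y down, z forward; pixel columns grow to the right and rows downward; lengths in mm; the calibration is good to about 2 mm. A picture is of the moment at which its call begins: read the wrist's pose just before it. camera_model takes no time and is no camera call; for the wrist camera it gives the pose at the moment of the call.
- manip.finish_job(): hands the job in, once; it reports no verdict.
Trained networks look in the newest picture that a camera, given by its name, has taken for a name from the list of things; names that differ only in an ending like _2 or _b are one class to them, and where a whole thing is asked for, a point or a joint stands for the part that bears it (a point fixed in the world has none). Each returns a list of dicts, best first, with "p" (0 to 1); they miss things now and then, are a little off and sometimes report something else, mostly with a low value. They report only what shows in the picture. A call takes as long as a camera call.
- spot_in(camera, name): "at" ([x, y, z] in mm, in world coordinates, good to about 4 mm: the middle of the surface that is visible of it).
- landmark_of(camera, name): "at" ([x, y, z] in mm, in world coordinates, good to about 4 mm: a listed point, or the origin of a listed thing).
The state is a dict: "time": time; "qpos": joint angles; "joint_velocities": joint speeds; "joint_torque": joint torques, N m; "position": TCP position; "tcp_rot": TCP orientation; "wrist_force": force on the tool from outside, world axes, zero at the start; "moment": the same for the moment, N m; "width": opening from 0.0 (shut) to 1.0 (fully open).
Only numpy, scipy, OpenCV 4.12 (cv2) and the standard library are available. Lean on these libraries where they do the work, as an engineer would, in place of code of your own. Each camera call takes 0.05 s, during which the arm holds its last target.

## Working session

There is one attempt and no reset: what is moved stays moved. The work goes in short steps, Python scripts to look and compute and a tool call to move; the robot and the scene stay as the last step left them, time stands still between calls to the robot, and variables do not carry over. Pictures are saved under pics/ and viewed, and the job is handed in when it is done.

Besides the shell and the picture viewer there is one more tool, called after "Emit:" by a JSON object that holds its "name" and its "arguments", one argument or row to a line. drive_tool: Moves the arm, as the interface text tells. Its arguments: {"type":"object","properties":{"series":{"type":"array","items":{"type":"array","items":{"type":"number"}}},"gripper":{"type":"number"}},"required":["series"]}

```bash
ls; mkdir -p pics; python3 - <<'E'
from plant import manip, viewer, spot_in, landmark_of
import cv2,numpy as np
print(manip.get_state(), manip.grip_point_offset)
for c in ["scene","top"]:
    im=viewer.capture(c); cv2.imwrite(f"pics/{c}0.png",im[:,:,::-1])
    m=viewer.camera_model(c); print(c,{k:np.round(v,3).tolist() for k,v in m.items()})
for n in ["gauge_in_center","gauge_out_center","rib_center","stamp_center","tray_blue","tray_yellow","tray_green","tray_white"]:
    print(n,[(np.round(d["at"],1).tolist(),round(d["p"],2)) for d in landmark_of("top",n)][:3])
E
```

```text
pics
{'time': 0.0, 'qpos': array([ 1.03898352e+00,  3.42717975e-01,  1.52501824e+00, -5.03775128e-05,
        1.27537417e+00, -1.46008392e-01]), 'joint_velocities': array([-0.00212752, -0.00201429,  0.00034177,  0.00037651, -0.00065492,
       -0.00171544]), 'joint_torque': array([-4.25844119e-04, -4.31210804e+01, -2.44235641e+01,  7.17965886e-02,
        5.53358858e-02, -1.13602864e-04]), 'position': array([197.35130803, 486.06050626, 226.04699302]), 'tcp_rot': array([ 0.30153479,  1.5499842 , -0.30382012]), 'wrist_force': array([ 0.04354845, -0.04756338,  0.31700062]), 'moment': array([ 0.01620748,  0.00743307, -0.0334885 ]), 'width': 1.00413702037272} 18.8
scene {'fx': 396.174, 'fy': 396.174, 'cx': 259.903, 'cy': 193.117, 'k1': -0.004, 'T': [[-0.39, 0.784, -0.483, 952.068], [0.921, 0.335, -0.2, 190.164], [0.006, -0.523, -0.852, 804.178], [0.0, 0.0, 0.0, 1.0]]}
top {'fx': 443.993, 'fy': 443.993, 'cx': 252.441, 'cy': 197.107, 'k1': -0.082, 'T': [[-0.012, -0.995, 0.099, 398.567], [-1.0, 0.014, 0.02, -5.358], [-0.021, -0.099, -0.995, 1208.169], [0.0, 0.0, 0.0, 1.0]]}
gauge_in_center [([590.7, 94.3, 6.6], 0.36)]
gauge_out_center [([592.5, 93.7, 10.7], 0.65)]
rib_center [([608.4, -126.3, 7.9], 0.63), ([615.7, 340.8, -1.3], 0.31)]
stamp_center [([458.7, 122.1, 23.8], 0.44)]
tray_blue [([421.7, -317.1, -3.0], 0.8)]
tray_yellow [([615.3, 341.6, -1.9], 0.6)]
tray_green [([433.1, 329.5, -1.3], 0.62), ([610.2, -124.8, 10.9], 0.25)]
tray_white [([605.9, -313.2, -2.3], 0.91)]
```

View pics/top0.png

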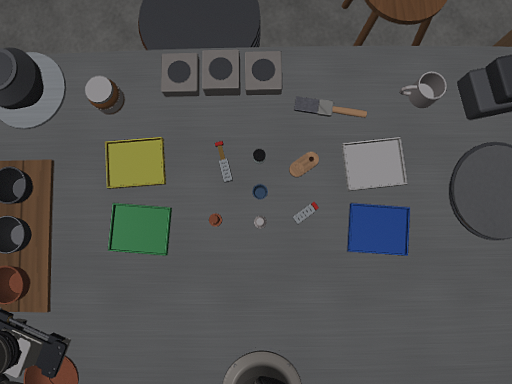

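View pics/scene0.png

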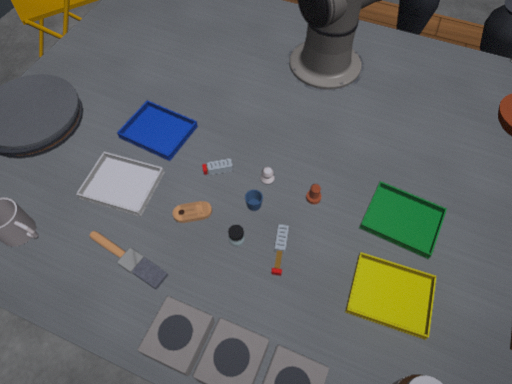

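Top view: pushed-in gauge near px (306,213), head at (314,206). Pulled-out gauge at (225,171), head at (219,144). Rib at (304,164), stamp at (215,220). Three distractors stand between them. Next I refine the poses.

```bash
cat > h.py <<'E'
import numpy as np,cv2
from plant import viewer
def ray(cam,uv,z,m=None):
    m=m or viewer.camera_model(cam)
    d=np.array([(uv[0]-m['cx'])/m['fx'],(uv[1]-m['cy'])/m['fy']]); s=d.copy()
    for _ in range(20): s=d/(1+m['k1']*(s@s))
    T=np.array(m['T']); v=T[:3,:3]@np.array([s[0],s[1],1]); o=T[:3,3]
    return o+v*(z-o[2])/v[2]
def proj(cam,p,m=None):
    m=m or viewer.camera_model(cam); T=np.array(m['T'])
    q=T[:3,:3].T@(np.array(p)-T[:3,3]); s=q[:2]/q[2]; s=s*(1+m['k1']*(s@s))
    return np.array([s[0]*m['fx']+m['cx'],s[1]*m['fy']+m['cy']])
E
python3 - <<'E'
import cv2,numpy as np
im=cv2.imread("pics/top0.png")
c=cv2.resize(im[135:235,195:330],None,fx=5.9,fy=5.9,interpolation=cv2.INTER_CUBIC)
cv2.imwrite("pics/crop1.png",c)
im=cv2.imread("pics/scene0.png")
c=cv2.resize(im[150:280,165:330],None,fx=4.6,fy=4.6,interpolation=cv2.INTER_CUBIC)
cv2.imwrite("pics/crop2.png",c)
E
```

```text
(no output)
```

View pics/crop1.png

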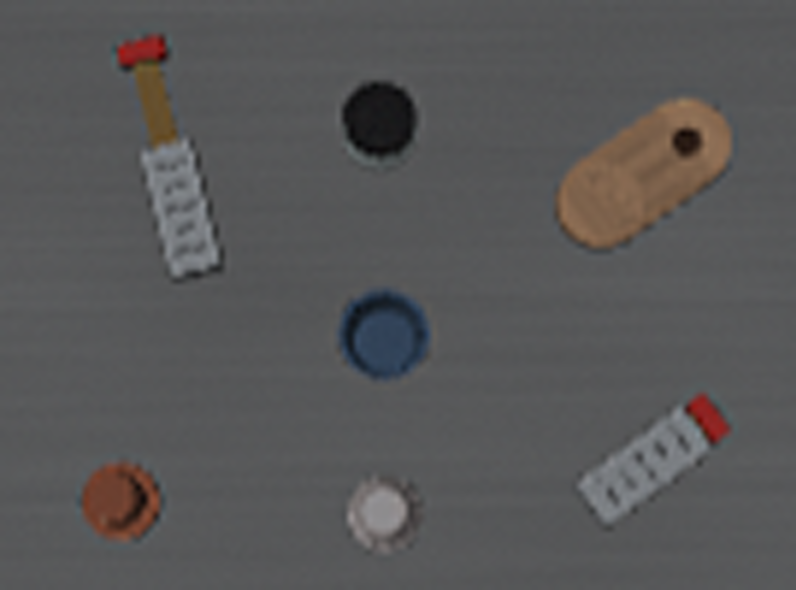

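View pics/crop2.png

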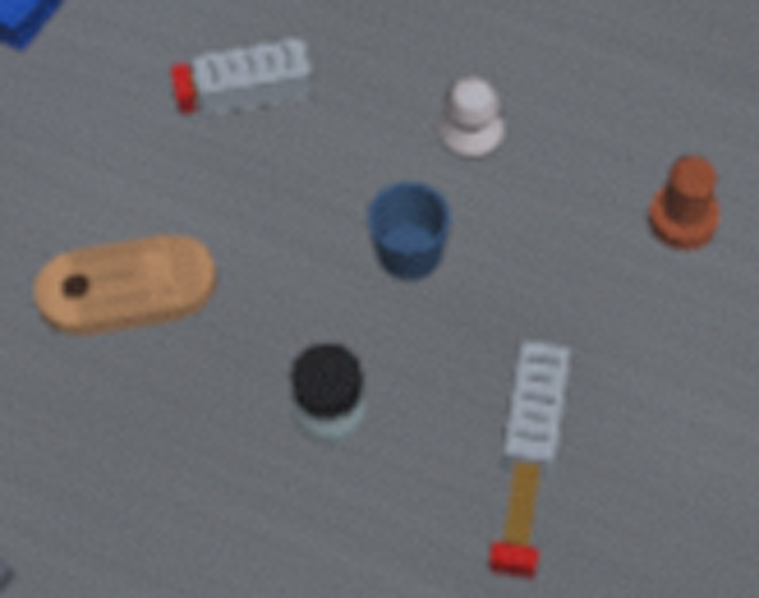

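```bash
cat >> h.py <<'E'
from scipy.spatial.transform import Rotation as Ro
from plant import manip
def plan(x,y,ang=None):
    """needed shift and turn; ang = jaw direction (deg, mod 180), or closest"""
    s=manip.get_state(); R=Ro.from_rotvec(s['tcp_rot']).as_matrix()
    ya=np.degrees(np.arctan2(R[1,1],R[0,1]))
    print('t %.2f pos'%s['time'],np.round(s['position'],1),'toolx',np.round(R[:,0],3),'jaw',round(ya,1),'q6',np.round(s['qpos'],2),'w',round(s['width'],3),'F',np.round(s['wrist_force'],1))
    if ang is not None:
        d=(ang-ya+90)%180-90; print('turn',round(d,1),'shift',np.round([x-s['position'][0],y-s['position'][1]],1))
def c1(x,y): return (195+(x+.5)/5.9-.5,135+(y+.5)/5.9-.5)
def c2(x,y): return (165+(x+.5)/4.6-.5,150+(y+.5)/4.6-.5)
E
python3 - <<'E'
from h import *
P=lambda n,z,x,y,cam='top',c=c1: print(n,np.round(ray(cam,c(x,y),z),1))
P('out far',24,196,271);P('out near',24,164,145);P('out head',15,142,52)
P('in far',24,592,505);P('in near',24,697,420);P('in head',20,708,418)
P('rib c',14,645,172);P('dot',14,687,140);P('stamp top',48,115,497)
P('stampfoot',12,121,501)
S=lambda n,z,x,y:P(n+' sc',z,x,y,'scene',c2)
S('out near',24,530,458);S('out far',24,546,345)
S('in near',24,198,77);S('in far',24,303,50)
S('rib',14,127,280);S('dot',14,76,286);S('stamp top',48,692,170)
plan(0,0,0)
E
```

```text
out far [562.4  84.1  24. ]
out near [621.1  98.5  24. ]
out head [666.8 109.3  15. ]
in far [453.2 -94.2  24. ]
in near [ 491.  -142.6   24. ]
in head [ 492.2 -148.1   20. ]
rib c [ 606.8 -122.8   14. ]
dot [ 621.5 -142.5   14. ]
stamp top [458.4 119.   48. ]
stampfoot [458.4 120.1  12. ]
out near sc [621.8 101.   24. ]
out far sc [564.3  86.7  24. ]
in near sc [ 489.5 -137.7   24. ]
in far sc [452.1 -94.6  24. ]
rib sc [ 607.3 -118.4   14. ]
dot sc [ 620.2 -140.    14. ]
stamp top sc [458.1 121.1  48. ]
t 0.50 pos [197.5 486.4 226.7] toolx [ 0.  0. -1.] jaw 67.9 q6 [ 1.04  0.34  1.52 -0.    1.28 -0.15] w 1.001 F [-0.3  0.2  0.5]
turn -67.9 shift [-197.5 -486.4]
```

Emit:
{"name": "drive_tool", "arguments": {
  "series": [
    [14,-30,0,0,0,-1.5],
    [28,-60,0,0,0,-3],
    [42,-90,0,0,0,-4.5],
    [56,-120,0,0,0,-6],
    [69,-151,0,0,0,-7.4]
  ],
  "gripper": 0.6
}}

```text
time: 0.92
position: [266.9, 334.2, 226.8]
tcp_rot: [0.405, 1.532, -0.404]
wrist_force: [1.9, -0.1, 0.1]
width: 0.691
```

Emit:
{"name": "drive_tool", "arguments": {
  "series": [
    [14,-30,0,0,0,-1.5],
    [28,-60,0,0,0,-3],
    [42,-90,0,0,0,-4.5],
    [56,-120,0,0,0,-6],
    [69,-151,0,0,0,-7.4]
  ]
}}

```text
time: 1.33
position: [336.1, 183.0, 227.0]
tcp_rot: [0.506, 1.51, -0.505]
wrist_force: [1.0, 0.2, -0.6]
width: 0.598
```

Emit:
{"name": "drive_tool", "arguments": {
  "series": [
    [14,-30,0,0,0,-1.5],
    [28,-60,0,0,0,-3],
    [42,-90,0,0,0,-4.5],
    [56,-120,0,0,0,-6],
    [68,-151,0,0,0,-7.3]
  ]
}}

```text
time: 1.75
position: [404.2, 31.8, 227.0]
tcp_rot: [0.605, 1.484, -0.604]
wrist_force: [0.3, 0.5, 0.1]
width: 0.6
```

Emit:
{"name": "drive_tool", "arguments": {
  "series": [
    [17,-38,0,0,0,-1.8],
    [34,-76,0,0,0,-3.6],
    [51,-114,0,0,0,-5.4],
    [68,-151,0,0,0,-7.3],
    [68,-151,0,0,0,-7.3]
  ]
}}

```text
time: 2.17
position: [474.0, -123.7, 226.5]
tcp_rot: [0.705, 1.45, -0.708]
wrist_force: [-1.1, -0.6, -0.6]
width: 0.601
```

```bash
cat >> h.py <<'E'
def wr(name,pts=()):
    m=viewer.camera_model('wrist'); im=viewer.capture('wrist')[:,:,::-1].copy()
    for p in pts:
        u=proj('wrist',p,m); cv2.circle(im,(int(round(u[0])),int(round(u[1]))),2,(0,255,0),-1)
    cv2.imwrite(f'pics/{name}.png',im); np.save(f'pics/{name}.npy',np.array(m,dtype=object),allow_pickle=True); 
def ld(name): return np.load(f'pics/{name}.npy',allow_pickle=True).item()
E
python3 - <<'E'
from h import *
plan(471.5,-117.3,38.5)
wr('w1',[(471.5,-117.3,24)])
E
```

```text
t 2.17 pos [ 474.  -123.7  226.5] toolx [ 0.002 -0.003 -1.   ] jaw 38.1 q6 [-0.41  0.28  1.62 -0.    1.24 -1.08] w 0.601 F [-1.1 -0.6 -0.6]
turn 0.4 shift [-2.5  6.4]
```

View pics/w1.png

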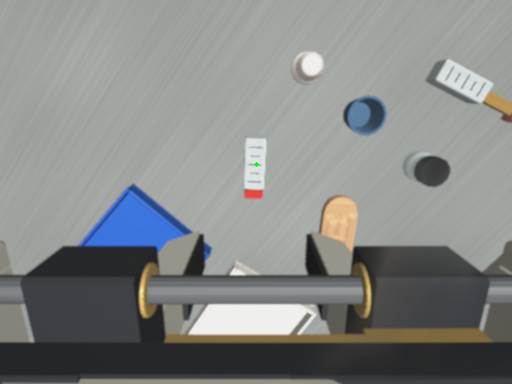

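Block is at px (246-266, 138-190) with the red head below it at (253,194). My estimate lands on its centre. Settling, then measuring once more.

Emit:
{"name": "drive_tool", "arguments": {
  "series": [
    [0,0,-50,0,0,0],
    [0,0,-80,0,0,0],
    [0,0,-80,0,0,0],
    [0,0,-80,0,0,0]
  ]
}}

```text
time: 2.55
position: [470.4, -116.5, 146.1]
tcp_rot: [0.701, 1.459, -0.701]
wrist_force: [0.3, -0.5, 0.3]
width: 0.601
```

```bash
python3 - <<'E'
from h import *
plan(471.5,-117.3,38.5)
wr('w2',[])
im=cv2.imread('pics/w2.png');cv2.imwrite('pics/w2c.png',cv2.resize(im[60:210,160:360],None,fx=4,fy=4,interpolation=cv2.INTER_CUBIC))
E
```

```text
t 2.55 pos [ 470.4 -116.5  146.1] toolx [-0.004  0.002 -1.   ] jaw 38.5 q6 [-0.4   0.36  1.75  0.    1.04 -1.07] w 0.601 F [ 0.3 -0.5  0.3]
turn -0.0 shift [ 1.1 -0.8]
```

View pics/w2c.png

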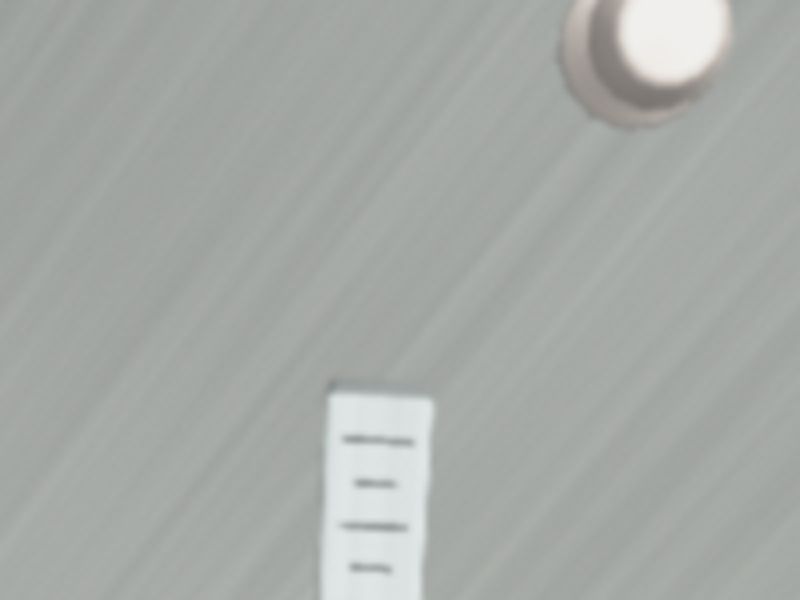

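```bash
python3 - <<'E'
from h import *
im=cv2.imread('pics/w2.png');cv2.imwrite('pics/w2d.png',cv2.resize(im[130:280,160:360],None,fx=4,fy=4,interpolation=cv2.INTER_CUBIC))
E
```

```text
(no output)
```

View pics/w2d.png

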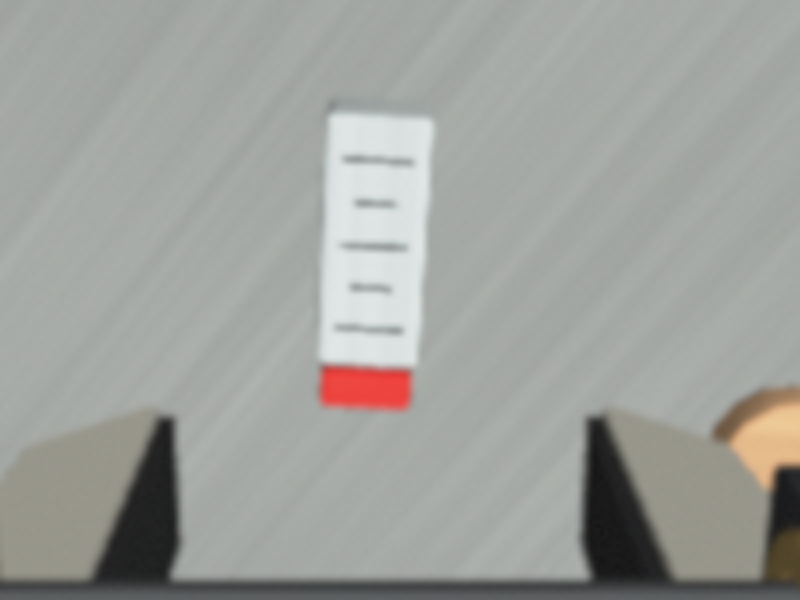

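Block top-face corners in the crop: (328,113), (433,118), (416,368), (320,362). The red head sits directly against the block.

```bash
python3 - <<'E'
from h import *
m=ld('w2')
C=np.array([ray('w',(160+(x+.5)/4-.5,130+(y+.5)/4-.5),24,m)[:2] for x,y in [(328,113),(433,118),(416,368),(320,362)]])
print(C, C.mean(0)); a=(C[2]+C[3]-C[0]-C[1])/2; b=C[1]-C[0]
print(np.linalg.norm(a),np.degrees(np.arctan2(a[1],a[0])),np.linalg.norm(b),np.linalg.norm(C[2]-C[3]))
c=C.mean(0);plan(c[0],c[1],np.degrees(np.arctan2(a[1],a[0]))+90)
E
```

```text
[[ 444.09180224 -100.98048749]
 [ 463.03165787  -87.31042426]
 [ 497.45916474 -135.81421102]
 [ 478.85596261 -148.72923282]] [ 470.85964686 -118.2085889 ]
59.27064355337185 -54.28932108493619 23.357841511490392 22.64678602528866
t 2.60 pos [ 471.9 -117.1  147.9] toolx [ 0.  0. -1.] jaw 38.5 q6 [-0.4   0.35  1.74  0.    1.04 -1.07] w 0.602 F [ 0.6 -0.1  0.4]
turn -2.8 shift [-1.  -1.1]
```

Emit:
{"name": "drive_tool", "arguments": {
  "series": [
    [-1,-1,-40,0,0,-2.8],
    [-1,-1,-75,0,0,-2.8],
    [-1,-1,-105,0,0,-2.8],
    [-1,-1,-130,0,0,-2.8],
    [-1,-1,-142,0,0,-2.8]
  ]
}}

```text
time: 3.02
position: [471.3, -118.5, 4.6]
tcp_rot: [0.739, 1.441, -0.738]
wrist_force: [-0.6, 0.9, 0.2]
width: 0.599
```

Emit:
{"name": "drive_tool", "arguments": {
  "series": [
    [0,0,0,0,0,0],
    [0,0,0,0,0,0],
    [0,0,0,0,0,0],
    [0,0,0,0,0,0]
  ],
  "gripper": 0.1
}}

```text
time: 3.35
position: [472.1, -119.1, 6.8]
tcp_rot: [0.739, 1.437, -0.738]
wrist_force: [-0.4, 0.8, 0.9]
width: 0.36
```

Emit:
{"name": "drive_tool", "arguments": {
  "series": [
    [0,0,0,0,0,0],
    [0,0,0,0,0,0]
  ]
}}

```text
time: 3.52
position: [471.4, -118.9, 6.1]
tcp_rot: [0.739, 1.439, -0.739]
wrist_force: [-1.1, 0.7, 7.7]
width: 0.262
```

```bash
python3 - <<'E'
from h import *
plan(0,0)
for cam in ['top','scene']:
    im=cv2.imread(f'pics/{cam}0.png'); h=cv2.cvtColor(im,cv2.COLOR_BGR2HSV)
    for n,lo,hi in [('blue',(110,150,40),(125,255,255)),('yellow',(22,150,60),(35,255,255)),('green',(60,150,40),(75,255,255)),('white',(0,0,150 if cam=='top' else 170),(180,40,255))]:
        k=cv2.inRange(h,lo,hi); k=cv2.morphologyEx(k,cv2.MORPH_CLOSE,np.ones((5,5)))
        N,L,S,c=cv2.connectedComponentsWithStats(k); i=1+np.argmax(S[1:,4])
        r=cv2.minAreaRect(np.argwhere(L==i)[:,::-1].astype(np.float32))
        print(cam,n,S[i],np.round(ray(cam,r[0],12),0), [np.round(ray(cam,p,22)[:2]).tolist() for p in cv2.boxPoints(r)])
E
```

```text
t 3.52 pos [ 471.4 -118.9    6.1] toolx [ 0.002 -0.001 -1.   ] jaw 35.7 q6 [-0.4   0.58  1.88  0.    0.68 -1.03] w 0.262 F [-1.1  0.7  7.7]
top blue [ 348  204   62   52 2873] [ 427. -320.   12.] [[370.0, -230.0], [498.0, -243.0], [484.0, -406.0], [356.0, -391.0]]
top yellow [108 168  57  20 119] [562. 334.  12.] [[561.0, 416.0], [600.0, 258.0], [561.0, 248.0], [522.0, 405.0]]
top green [161 253   6   2   7] [368. 260.  12.] [[370.0, 265.0], [370.0, 251.0], [367.0, 251.0], [367.0, 265.0]]
top white [344 140  33   7 108] [ 663. -278.   12.] [[661.0, -232.0], [670.0, -320.0], [661.0, -321.0], [652.0, -232.0]]
scene blue [ 118  101   79   59 2672] [ 427. -318.   12.] [[494.0, -396.0], [347.0, -431.0], [373.0, -225.0], [511.0, -206.0]]
scene yellow [ 346  253   90   86 5219] [621. 349.  12.] [[697.0, 259.0], [559.0, 260.0], [549.0, 439.0], [683.0, 425.0]]
scene green [ 362  182   84   76 3769] [437. 332.  12.] [[505.0, 243.0], [363.0, 254.0], [381.0, 420.0], [516.0, 398.0]]
scene white [  83  158   77   53 2467] [ 607. -310.   12.] [[674.0, -366.0], [559.0, -412.0], [546.0, -239.0], [659.0, -205.0]]
```

Emit:
{"name": "drive_tool", "arguments": {
  "series": [
    [0,0,3,0,0,0],
    [0,0,15,0,0,0],
    [0,0,35,0,0,0],
    [0,0,60,0,0,0],
    [0,0,80,0,0,0]
  ]
}}

```text
time: 3.93
position: [470.5, -118.5, 86.2]
tcp_rot: [0.739, 1.441, -0.739]
wrist_force: [1.0, -0.3, -0.7]
width: 0.259
```

Emit:
{"name": "drive_tool", "arguments": {
  "series": [
    [-5,-20,0,0,0,0],
    [-13,-55,0,0,0,0],
    [-21,-90,0,0,0,0],
    [-29,-125,0,0,0,0],
    [-37,-160,0,0,0,0]
  ]
}}

```text
time: 4.35
position: [432.9, -279.9, 85.2]
tcp_rot: [0.739, 1.441, -0.739]
wrist_force: [-0.0, -0.3, -1.3]
width: 0.254
```

Emit:
{"name": "drive_tool", "arguments": {
  "series": [
    [-7,-25,0,0,0,0],
    [-10,-38,0,0,0,0],
    [-10,-38,-15,0,0,0],
    [-10,-38,-35,0,0,0],
    [-10,-38,-55,0,0,0]
  ]
}}

```text
time: 4.77
position: [423.7, -316.6, 29.6]
tcp_rot: [0.74, 1.44, -0.74]
wrist_force: [0.2, -0.1, -0.9]
width: 0.259
```

```bash
python3 - <<'E'
from h import *
plan(0,0)
wr('w3')
E
```

```text
t 4.77 pos [ 423.7 -316.6   29.6] toolx [ 0.001 -0.001 -1.   ] jaw 35.7 q6 [-0.79  0.59  1.75  0.    0.81 -1.41] w 0.259 F [ 0.2 -0.1 -0.9]
```

View pics/w3.png

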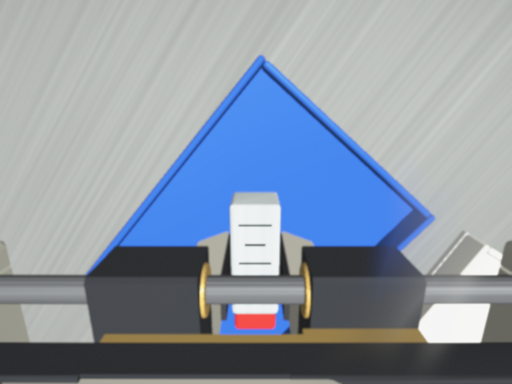

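Gauge is held square in the jaws over the tray, with its head still against the block (px 255,320). Lowering slowly.

Emit:
{"name": "drive_tool", "arguments": {
  "series": [
    [0,0,-8,0,0,0],
    [0,0,-14,0,0,0],
    [0,0,-18,0,0,0],
    [0,0,-19.5,0,0,0],
    [0,0,-20,0,0,0]
  ]
}}

```text
time: 5.23
position: [423.8, -316.5, 10.1]
tcp_rot: [0.739, 1.441, -0.739]
wrist_force: [-0.9, 1.3, 1.8]
width: 0.258
```

Emit:
{"name": "drive_tool", "arguments": {
  "series": [
    [0,0,-0.3,0,0,0],
    [0,0,-0.6,0,0,0],
    [0,0,-0.8,0,0,0],
    [0,0,-1,0,0,0],
    [0,0,-1,0,0,0]
  ]
}}

```text
time: 5.65
position: [423.8, -316.5, 10.1]
tcp_rot: [0.739, 1.44, -0.739]
wrist_force: [-2.8, 2.8, 9.4]
width: 0.263
```

Floor contact (9 N). Now opening.

Emit:
{"name": "drive_tool", "arguments": {
  "series": [
    [0,0,0,0,0,0],
    [0,0,0,0,0,0],
    [0,0,0,0,0,0],
    [0,0,0,0,0,0]
  ],
  "gripper": 0.5
}}

```text
time: 5.98
position: [423.7, -316.8, 8.8]
tcp_rot: [0.739, 1.441, -0.739]
wrist_force: [0.3, -0.2, 0.2]
width: 0.478
```

Emit:
{"name": "drive_tool", "arguments": {
  "series": [
    [0,0,10,0,0,0],
    [0,0,30,0,0,0],
    [0,0,60,0,0,0],
    [0,0,100,0,0,0],
    [0,0,140,0,0,0]
  ]
}}

```text
time: 6.4
position: [423.0, -316.1, 150.4]
tcp_rot: [0.74, 1.443, -0.739]
wrist_force: [1.1, -1.2, -0.5]
width: 0.501
```

```bash
python3 - <<'E'
from h import *
plan(592.5,92.5,104.3)
wr('w4')
E
```

```text
t 6.40 pos [ 423.  -316.1  150.4] toolx [-0.001  0.001 -1.   ] jaw 35.7 q6 [-0.79  0.42  1.63  0.    1.09 -1.41] w 0.501 F [ 1.1 -1.2 -0.5]
turn 68.6 shift [169.5 408.6]
```

View pics/w4.png

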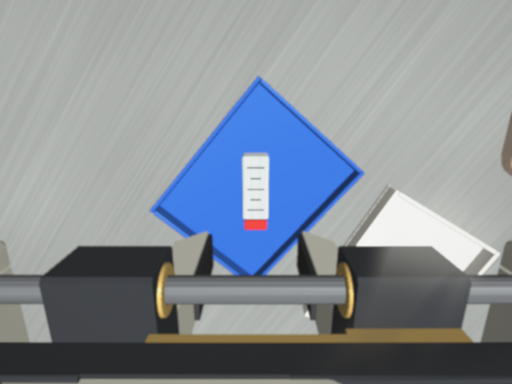

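Pushed-in gauge lies flat at the middle of the blue tray, head still home (px 256,190). On to the pulled-out gauge.

Emit:
{"name": "drive_tool", "arguments": {
  "series": [
    [14,34,6,0,0,5.7],
    [28,68,12,0,0,11.4],
    [42,102,18,0,0,17.1],
    [56,136,24,0,0,22.8],
    [70,170,30,0,0,28.5]
  ],
  "gripper": 0.6
}}

```text
time: 6.87
position: [493.8, -145.0, 179.7]
tcp_rot: [0.35, 1.542, -0.35]
wrist_force: [-0.1, 0.1, -0.8]
width: 0.599
```

Emit:
{"name": "drive_tool", "arguments": {
  "series": [
    [14,34,6,0,0,5.7],
    [28,68,6,0,0,11.4],
    [42,102,6,0,0,17.1],
    [56,136,6,0,0,22.8],
    [70,170,6,0,0,28.5]
  ]
}}

```text
time: 7.28
position: [563.9, 25.3, 185.4]
tcp_rot: [-0.041, 1.57, 0.041]
wrist_force: [1.1, -0.4, 1.2]
width: 0.597
```

Emit:
{"name": "drive_tool", "arguments": {
  "series": [
    [14,34,0,0,0,5.7],
    [29,69,0,0,0,11.5],
    [29,69,0,0,0,11.6],
    [29,69,0,0,0,11.6],
    [29,69,0,0,0,11.6]
  ]
}}

```text
time: 7.7
position: [592.2, 92.1, 184.8]
tcp_rot: [-0.196, 1.562, 0.195]
wrist_force: [-0.1, 0.0, -0.0]
width: 0.601
```

```bash
python3 - <<'E'
from h import *
plan(592.5,92.5,104.3)
wr('w5')
im=cv2.imread('pics/w5.png');cv2.imwrite('pics/w5c.png',cv2.resize(im[80:280,140:400],None,fx=3,fy=3,interpolation=cv2.INTER_CUBIC))
E
```

```text
t 7.70 pos [592.2  92.1 184.8] toolx [-0. -0. -1.] jaw 104.3 q6 [ 0.03  0.51  1.37 -0.    1.26 -1.79] w 0.601 F [-0.1  0.  -0. ]
turn 0.0 shift [0.3 0.4]
```

View pics/w5c.png

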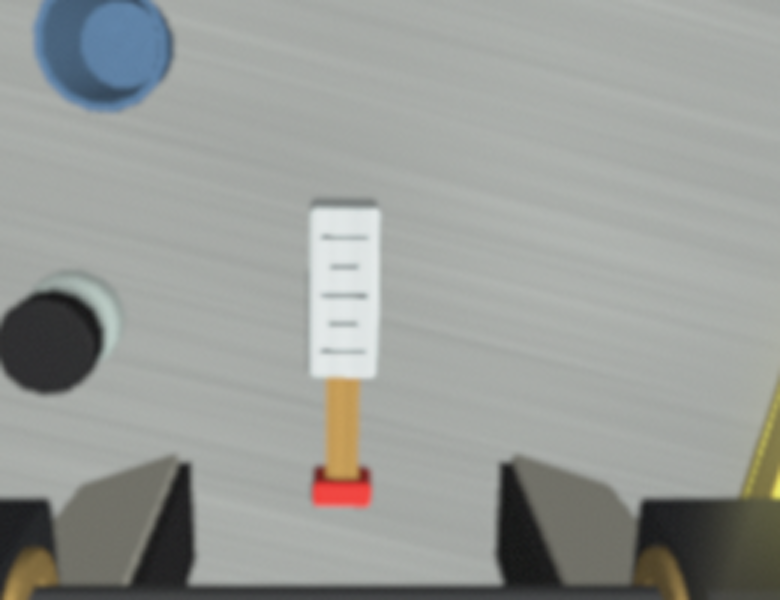

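```bash
python3 - <<'E'
from h import *
m=ld('w5')
f=lambda x,y,z:ray('w',(140+(x+.5)/3-.5,80+(y+.5)/3-.5),z,m)[:2]
C=np.array([f(x,y,24) for x,y in [(310,207),(379,207),(376,378),(311,377)]])
c=C.mean(0); a=(C[2]+C[3]-C[0]-C[1])/2; b=C[1]-C[0]
print(c,np.linalg.norm(a),np.degrees(np.arctan2(a[1],a[0])),np.linalg.norm(b),np.linalg.norm(C[2]-C[3]))
print('bar',np.linalg.norm(f(342,479,20)-f(342,379,20)),'headx',f(342,487,18))
plan(c[0],c[1],np.degrees(np.arctan2(a[1],a[0]))+90)
E
```

```text
[591.90925578  91.06503334] 59.967063711118456 13.929812204104296 23.03822074679625 22.8764268398965
bar 38.805430064726615 headx [664.6154581  108.76422915]
t 7.75 pos [592.1  91.5 184.8] toolx [-0. -0. -1.] jaw 104.2 q6 [ 0.03  0.51  1.37 -0.    1.26 -1.79] w 0.596 F [-0.4 -0.9 -0.3]
turn -0.3 shift [-0.2 -0.4]
```

Emit:
{"name": "drive_tool", "arguments": {
  "series": [
    [0,-0.5,-40,0,0,0],
    [0,-0.5,-80,0,0,0],
    [0,-0.5,-120,0,0,0],
    [0,-0.5,-150,0,0,0],
    [0,-0.5,-170,0,0,0]
  ]
}}

```text
time: 8.17
position: [590.4, 90.0, 11.7]
tcp_rot: [-0.193, 1.567, 0.194]
wrist_force: [-0.6, 0.0, -0.1]
width: 0.601
```

Emit:
{"name": "drive_tool", "arguments": {
  "series": [
    [0,0,-8,0,0,0],
    [0,0,-10,0,0,0],
    [0,0,-10,0,0,0]
  ]
}}

```text
time: 8.42
position: [593.0, 91.0, 5.4]
tcp_rot: [-0.195, 1.561, 0.195]
wrist_force: [-0.6, 0.1, 0.3]
width: 0.6
```

Emit:
{"name": "drive_tool", "arguments": {
  "series": [
    [0,0,0,0,0,0],
    [0,0,0,0,0,0],
    [0,0,0,0,0,0],
    [0,0,0,0,0,0],
    [0,0,0,0,0,0]
  ],
  "gripper": 0.1
}}

```text
time: 8.83
position: [592.8, 92.0, 5.4]
tcp_rot: [-0.196, 1.561, 0.196]
wrist_force: [-0.8, 1.0, 0.4]
width: 0.286
```

Emit:
{"name": "drive_tool", "arguments": {
  "series": [
    [0,0,0,0,0,0],
    [0,0,0,0,0,0]
  ]
}}

```text
time: 9.0
position: [592.8, 92.0, 5.3]
tcp_rot: [-0.196, 1.561, 0.196]
wrist_force: [-1.3, -0.6, 3.6]
width: 0.259
```

Emit:
{"name": "drive_tool", "arguments": {
  "series": [
    [0,0,3,0,0,0],
    [0,0,15,0,0,0],
    [0,0,35,0,0,0],
    [0,0,60,0,0,0],
    [0,0,80,0,0,0]
  ]
}}

```text
time: 9.42
position: [592.7, 92.0, 86.7]
tcp_rot: [-0.196, 1.561, 0.196]
wrist_force: [0.4, -0.1, -0.6]
width: 0.263
```

```bash
python3 - <<'E'
from h import *
plan(607,340,104.3)
wr('w6')
E
```

```text
t 9.42 pos [592.7  92.   86.7] toolx [ 0.001  0.    -1.   ] jaw 104.3 q6 [ 0.03  0.61  1.49  0.    1.04 -1.79] w 0.263 F [ 0.4 -0.1 -0.6]
turn 0.0 shift [ 14.3 248. ]
```

View pics/w6.png

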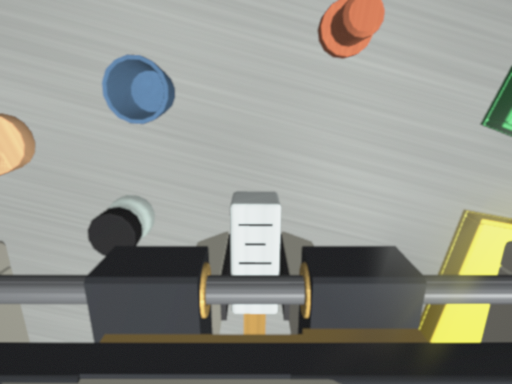

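Gauge held squarely. The slide bar is still visible below the jaws. Carrying it to yellow with a turn of +60°, so its length lies along the tray.

Emit:
{"name": "drive_tool", "arguments": {
  "series": [
    [1,12,0,0,0,3],
    [2,30,0,0,0,7],
    [4,52,0,0,0,12],
    [5,74,0,0,0,18],
    [7,96,0,0,0,24]
  ]
}}

```text
time: 9.88
position: [599.3, 188.8, 84.9]
tcp_rot: [-0.527, 1.506, 0.527]
wrist_force: [-0.5, 0.9, -0.6]
width: 0.259
```

Emit:
{"name": "drive_tool", "arguments": {
  "series": [
    [2,22,0,0,0,6],
    [3,44,0,0,0,12],
    [5,66,0,0,0,18],
    [7,88,0,0,0,24],
    [8,108,0,0,0,29]
  ]
}}

```text
time: 10.3
position: [607.4, 297.3, 84.8]
tcp_rot: [-0.917, 1.369, 0.917]
wrist_force: [0.3, -0.3, -1.1]
width: 0.26
```

Emit:
{"name": "drive_tool", "arguments": {
  "series": [
    [1,14,0,0,0,4],
    [2,21,0,0,0,6],
    [2,23,0,0,0,7],
    [2,23,0,0,0,7],
    [2,23,0,0,0,7]
  ]
}}

```text
time: 10.72
position: [609.4, 318.4, 84.6]
tcp_rot: [-1.004, 1.328, 1.004]
wrist_force: [-0.2, -0.1, -1.2]
width: 0.258
```

```bash
python3 - <<'E'
from h import *
plan(609.5,318.5,164.3)
wr('w7')
im=viewer.capture('top');cv2.imwrite('pics/t7.png',cv2.resize(im[110:210,60:190,::-1],None,fx=6,fy=6))
E
```

```text
t 10.72 pos [609.4 318.4  84.6] toolx [-0.001 -0.    -1.   ] jaw 164.2 q6 [ 0.37  0.76  1.2  -0.    1.18 -2.5 ] w 0.258 F [-0.2 -0.1 -1.2]
turn 0.1 shift [0.1 0.1]
```

View pics/w7.png

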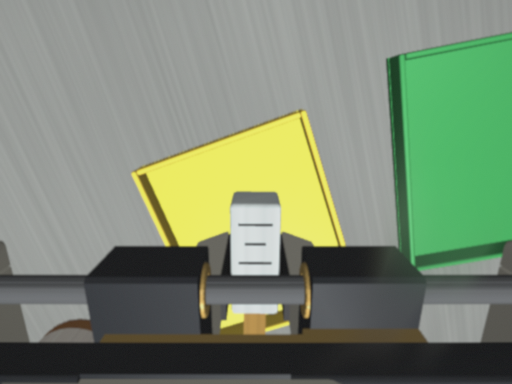

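View pics/t7.png

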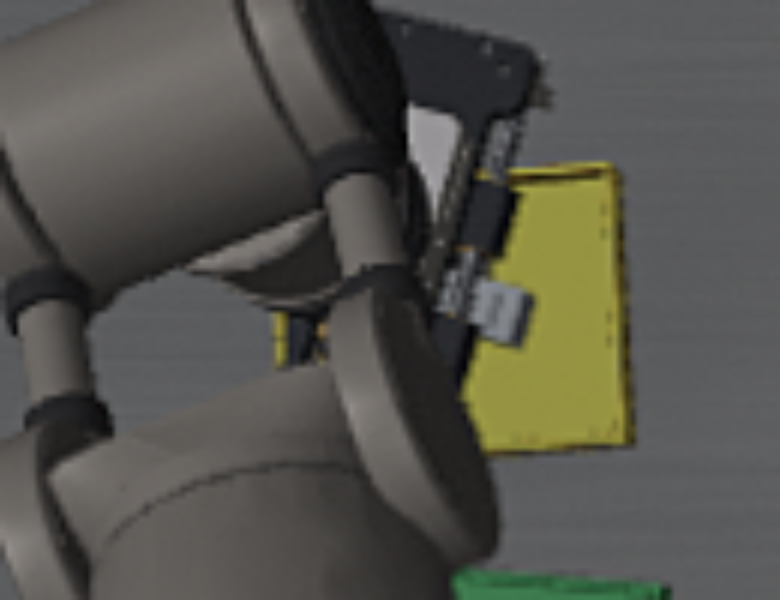

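```bash
python3 - <<'E'
from h import *
m=ld('w7')
A=ray('w',(135,173),22,m)[:2];B=ray('w',(303,112),22,m)[:2]
d=(A-B);L=np.linalg.norm(d);d/=L;n=np.array([-d[1],d[0]])
print(A,B,L,np.degrees(np.arctan2(d[1],d[0])),(A+B)/2+80*n)
E
```

```text
[684.67249677 267.51386378] [560.27609915 259.11552295] 124.67957279069878 3.8623336726420012 [617.0855462  343.13299549]
```

Yellow tray centre measures (617,343) and the gauge is well placed for it. Lowering.

Emit:
{"name": "drive_tool", "arguments": {
  "series": [
    [1,1,-20,0,0,0],
    [1,1,-40,0,0,0],
    [1,1,-58,0,0,0],
    [1,1,-68,0,0,0],
    [1,1,-73,0,0,0]
  ]
}}

```text
time: 11.23
position: [609.8, 318.9, 10.0]
tcp_rot: [-1.004, 1.33, 1.005]
wrist_force: [-0.4, -0.6, -1.0]
width: 0.262
```

Emit:
{"name": "drive_tool", "arguments": {
  "series": [
    [0,0,-1,0,0,0],
    [0,0,-1.7,0,0,0],
    [0,0,-2.2,0,0,0],
    [0,0,-2.6,0,0,0],
    [0,0,-2.8,0,0,0]
  ]
}}

```text
time: 11.65
position: [611.0, 320.2, 9.9]
tcp_rot: [-1.005, 1.325, 1.004]
wrist_force: [-1.0, -0.3, -1.8]
width: 0.255
```

Emit:
{"name": "drive_tool", "arguments": {
  "series": [
    [0,0,-0.3,0,0,0],
    [0,0,-0.6,0,0,0],
    [0,0,-0.6,0,0,0]
  ]
}}

```text
time: 11.9
position: [610.8, 320.1, 9.3]
tcp_rot: [-1.005, 1.325, 1.005]
wrist_force: [-2.4, -0.5, 6.1]
width: 0.26
```

```bash
python3 - <<'E'
from h import *
plan(0,0)
E
```

```text
t 11.90 pos [610.8 320.1   9.3] toolx [ 0.001  0.    -1.   ] jaw 164.3 q6 [ 0.37  0.85  1.25  0.    1.05 -2.5 ] w 0.26 F [-2.4 -0.5  6.1]
```

Contact (6 N). Release.

Emit:
{"name": "drive_tool", "arguments": {
  "series": [
    [0,0,0,0,0,0],
    [0,0,0,0,0,0],
    [0,0,0,0,0,0],
    [0,0,0,0,0,0]
  ],
  "gripper": 0.5
}}

```text
time: 12.23
position: [610.4, 319.9, 8.0]
tcp_rot: [-1.005, 1.327, 1.005]
wrist_force: [0.6, -0.5, -1.2]
width: 0.479
```

Emit:
{"name": "drive_tool", "arguments": {
  "series": [
    [0,0,10,0,0,0],
    [0,0,30,0,0,0],
    [0,0,60,0,0,0],
    [0,0,100,0,0,0],
    [0,0,140,0,0,0]
  ]
}}

```text
time: 12.65
position: [609.9, 319.7, 149.7]
tcp_rot: [-1.005, 1.328, 1.006]
wrist_force: [0.2, -0.2, -0.4]
width: 0.501
```

Emit:
{"name": "drive_tool", "arguments": {
  "series": [
    [0,0,30,0,0,0],
    [0,0,36,0,0,0],
    [0,0,36,0,0,0]
  ]
}}

```text
time: 12.9
position: [611.8, 320.5, 188.5]
tcp_rot: [-1.005, 1.32, 1.003]
wrist_force: [0.0, 0.3, -0.5]
width: 0.502
```

```bash
python3 - <<'E'
from h import *
plan(607,-120.5,34)
wr('w8')
E
```

```text
t 12.90 pos [611.8 320.5 188.5] toolx [ 0.006  0.003 -1.   ] jaw 164.3 q6 [ 0.37  0.68  1.06  0.    1.39 -2.5 ] w 0.502 F [ 0.   0.3 -0.5]
turn 49.7 shift [  -4.8 -441. ]
```

View pics/w8.png

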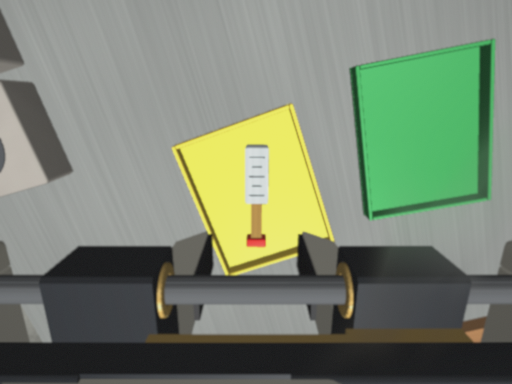

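Pulled-out gauge lies flat within the yellow tray, bar still exposed (head px 257,240). Now the rib, turning -130°.

Emit:
{"name": "drive_tool", "arguments": {
  "series": [
    [0,-22,0,0,0,-6.5],
    [0,-44,0,0,0,-13],
    [0,-66,0,0,0,-19.5],
    [0,-88,0,0,0,-26],
    [-1,-110,0,0,0,-32.5]
  ],
  "gripper": 0.75
}}

```text
time: 13.37
position: [608.3, 208.7, 181.5]
tcp_rot: [-0.566, 1.5, 0.567]
wrist_force: [-0.1, -0.4, -0.2]
width: 0.741
```

Emit:
{"name": "drive_tool", "arguments": {
  "series": [
    [0,-22,0,0,0,-6.5],
    [0,-44,0,0,0,-13],
    [0,-66,0,0,0,-19.5],
    [0,-88,0,0,0,-26],
    [-1,-110,0,0,0,-32.5]
  ]
}}

```text
time: 13.78
position: [607.2, 98.8, 181.7]
tcp_rot: [-0.123, 1.572, 0.123]
wrist_force: [0.2, -0.1, 0.5]
width: 0.752
```

Emit:
{"name": "drive_tool", "arguments": {
  "series": [
    [0,-22,0,0,0,-6.5],
    [0,-44,0,0,0,-13],
    [0,-66,0,0,0,-19.5],
    [0,-88,0,0,0,-26],
    [-1,-110,0,0,0,-32.5]
  ]
}}

```text
time: 14.2
position: [606.3, -11.0, 181.8]
tcp_rot: [0.322, 1.551, -0.322]
wrist_force: [0.4, -1.3, -0.2]
width: 0.75
```

Emit:
{"name": "drive_tool", "arguments": {
  "series": [
    [0,-22,0,0,0,-6.5],
    [0,-44,0,0,0,-13],
    [0,-66,0,0,0,-19.5],
    [0,-88,0,0,0,-26],
    [-1,-110,0,0,0,-32.5]
  ]
}}

```text
time: 14.62
position: [605.3, -120.8, 181.7]
tcp_rot: [0.762, 1.438, -0.763]
wrist_force: [0.2, -0.3, -0.1]
width: 0.748
```

Emit:
{"name": "drive_tool", "arguments": {
  "series": [
    [0,0,0,0,0,0],
    [0,0,0,0,0,0],
    [0,0,0,0,0,0]
  ]
}}

```text
time: 14.87
position: [605.8, -119.3, 182.8]
tcp_rot: [0.757, 1.438, -0.757]
wrist_force: [0.2, 0.5, -0.6]
width: 0.752
```

```bash
python3 - <<'E'
from h import *
plan(607,-120.5,34)
wr('w9')
im=cv2.imread('pics/w9.png');cv2.imwrite('pics/w9c.png',cv2.resize(im[80:280,140:400],None,fx=3,fy=3,interpolation=cv2.INTER_CUBIC))
E
```

```text
t 14.87 pos [ 605.8 -119.3  182.8] toolx [-0.003  0.001 -1.   ] jaw 34.4 q6 [-0.32  0.55  1.32  0.    1.28 -0.92] w 0.752 F [ 0.2  0.5 -0.6]
turn -0.4 shift [ 1.2 -1.2]
```

View pics/w9c.png

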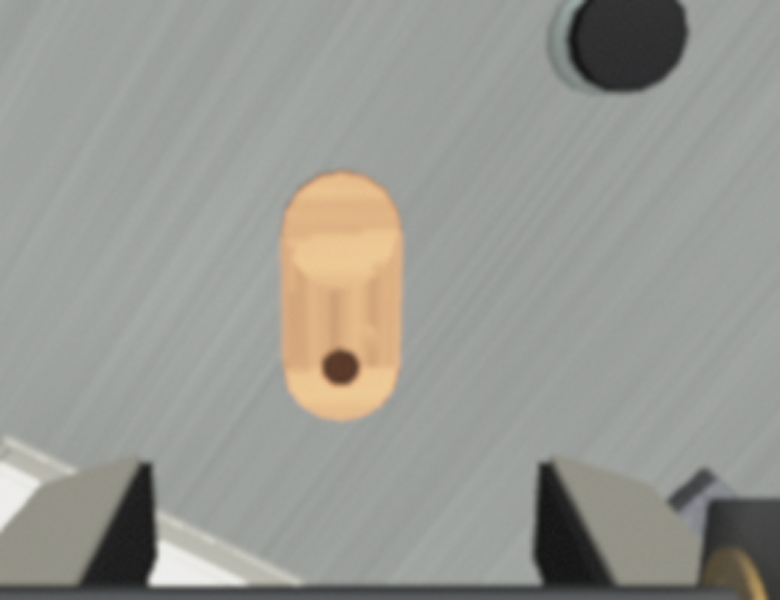

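```bash
python3 - <<'E'
from h import *
m=ld('w9')
f=lambda x,y,z:ray('w',(140+(x+.5)/3-.5,80+(y+.5)/3-.5),z,m)[:2]
A=f(342,175,14);B=f(341,421,14);c=(A+B)/2
print(A,B,np.linalg.norm(B-A),np.linalg.norm(f(283,300,12)-f(401,300,12)),c,f(342,300,14),f(341,367,14))
a=B-A;plan(c[0],c[1],np.degrees(np.arctan2(a[1],a[0]))+90)
E
```

```text
[582.53633142 -85.76247398] [ 632.48141306 -159.4752886 ] 89.03982378260146 41.80309691729833 [ 607.50887224 -122.61888129] [ 607.12151642 -121.72800789] [ 620.79327413 -142.36555692]
t 14.92 pos [ 606.1 -119.   183.2] toolx [-0.002  0.001 -1.   ] jaw 34.4 q6 [-0.32  0.55  1.32  0.    1.28 -0.92] w 0.745 F [-0.2 -0.2 -0.1]
turn -0.3 shift [ 1.5 -3.7]
```

Emit:
{"name": "drive_tool", "arguments": {
  "series": [
    [1.3,-3,-40,0,0,0],
    [1.3,-3,-80,0,0,0],
    [1.3,-3,-120,0,0,0],
    [1.3,-3,-150,0,0,0],
    [1.3,-3,-170,0,0,0]
  ]
}}

```text
time: 15.33
position: [605.7, -120.9, 10.4]
tcp_rot: [0.756, 1.441, -0.757]
wrist_force: [-0.1, 0.5, 0.6]
width: 0.75
```

Emit:
{"name": "drive_tool", "arguments": {
  "series": [
    [0,0,-7,0,0,0],
    [0,0,-11,0,0,0],
    [0,0,-11,0,0,0]
  ]
}}

```text
time: 15.58
position: [608.1, -122.4, 3.4]
tcp_rot: [0.757, 1.435, -0.757]
wrist_force: [0.4, -0.6, 0.1]
width: 0.745
```

Emit:
{"name": "drive_tool", "arguments": {
  "series": [
    [0,0,0,0,0,0],
    [0,0,0,0,0,0],
    [0,0,0,0,0,0],
    [0,0,0,0,0,0],
    [0,0,0,0,0,0]
  ],
  "gripper": 0.3
}}

```text
time: 16.0
position: [608.2, -123.3, 4.2]
tcp_rot: [0.758, 1.433, -0.758]
wrist_force: [-0.3, 0.6, 4.2]
width: 0.453
```

Emit:
{"name": "drive_tool", "arguments": {
  "series": [
    [0,0,0,0,0,0],
    [0,0,0,0,0,0]
  ]
}}

```text
time: 16.17
position: [608.2, -123.3, 4.2]
tcp_rot: [0.758, 1.433, -0.758]
wrist_force: [-1.3, -0.7, 6.4]
width: 0.454
```

Emit:
{"name": "drive_tool", "arguments": {
  "series": [
    [0,0,3,0,0,0],
    [0,0,15,0,0,0],
    [0,0,35,0,0,0],
    [0,0,60,0,0,0],
    [0,0,90,0,0,0]
  ]
}}

```text
time: 16.58
position: [606.8, -122.8, 93.6]
tcp_rot: [0.758, 1.438, -0.759]
wrist_force: [0.9, 0.9, -0.5]
width: 0.458
```

```bash
python3 - <<'E'
from h import *
plan(435,330,34)
wr('w10')
E
```

```text
t 16.58 pos [ 606.8 -122.8   93.6] toolx [-0.003  0.001 -1.   ] jaw 34.3 q6 [-0.32  0.64  1.42  0.    1.09 -0.92] w 0.458 F [ 0.9  0.9 -0.5]
turn -0.3 shift [-171.8  452.8]
```

View pics/w10.png

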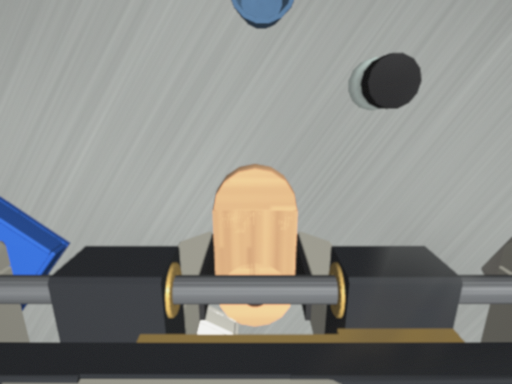

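Rib is held squarely. Carrying it over to green.

Emit:
{"name": "drive_tool", "arguments": {
  "series": [
    [-6,15,8,0,0,0],
    [-16,42,20,0,0,0],
    [-29,76,30,0,0,0],
    [-42,110,30,0,0,0],
    [-55,144,30,0,0,0]
  ]
}}

```text
time: 17.05
position: [552.0, 22.5, 124.3]
tcp_rot: [0.759, 1.433, -0.758]
wrist_force: [0.9, 0.5, -0.3]
width: 0.453
```

Emit:
{"name": "drive_tool", "arguments": {
  "series": [
    [-13,34,0,0,0,0],
    [-26,68,0,0,0,0],
    [-39,102,0,0,0,0],
    [-52,136,0,0,0,0],
    [-64,168,0,0,0,0]
  ]
}}

```text
time: 17.47
position: [487.2, 190.9, 123.7]
tcp_rot: [0.758, 1.435, -0.758]
wrist_force: [1.4, -0.1, -0.0]
width: 0.454
```

Emit:
{"name": "drive_tool", "arguments": {
  "series": [
    [-13,34,0,0,0,0],
    [-26,68,0,0,0,0],
    [-38,100,0,0,0,0],
    [-47,125,0,0,0,0],
    [-53,140,0,0,0,0]
  ]
}}

```text
time: 17.88
position: [433.8, 331.7, 123.7]
tcp_rot: [0.757, 1.436, -0.756]
wrist_force: [-0.7, 0.4, -0.2]
width: 0.457
```

Emit:
{"name": "drive_tool", "arguments": {
  "series": [
    [0,0,-15,0,0,0],
    [0,0,-35,0,0,0],
    [0,0,-60,0,0,0],
    [0,0,-70,0,0,0],
    [0,0,-70,0,0,0]
  ]
}}

```text
time: 18.3
position: [433.9, 328.1, 51.3]
tcp_rot: [0.755, 1.438, -0.762]
wrist_force: [-0.8, -0.5, 0.6]
width: 0.45
```

```bash
python3 - <<'E'
from h import *
plan(435,330,34)
wr('w11')
E
```

```text
t 18.30 pos [433.9 328.1  51.3] toolx [-0.005 -0.003 -1.   ] jaw 34.3 q6 [ 0.51  0.58  1.68  0.    0.89 -0.09] w 0.45 F [-0.8 -0.5  0.6]
turn -0.3 shift [1.1 1.9]
```

View pics/w11.png

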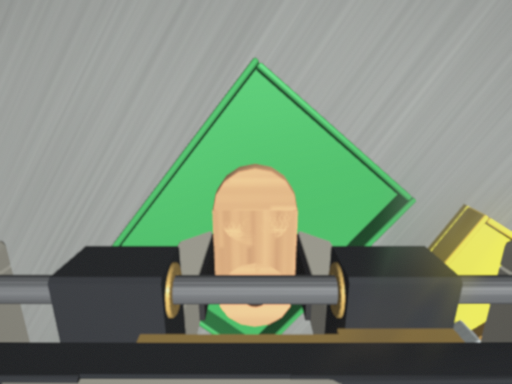

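Emit:
{"name": "drive_tool", "arguments": {
  "series": [
    [0,0,-15,0,0,0],
    [0,0,-30,0,0,0],
    [0,0,-40,0,0,0],
    [0,0,-43,0,0,0],
    [0,0,-44,0,0,0]
  ]
}}

```text
time: 18.77
position: [436.0, 329.0, 9.6]
tcp_rot: [0.758, 1.434, -0.758]
wrist_force: [0.2, -0.0, -0.5]
width: 0.449
```

Emit:
{"name": "drive_tool", "arguments": {
  "series": [
    [0,0,-0.5,0,0,0],
    [0,0,-1,0,0,0],
    [0,0,-1.5,0,0,0],
    [0,0,-2,0,0,0],
    [0,0,-2,0,0,0]
  ]
}}

```text
time: 19.18
position: [436.2, 329.2, 8.2]
tcp_rot: [0.759, 1.434, -0.757]
wrist_force: [-1.5, -0.9, 5.0]
width: 0.452
```

Emit:
{"name": "drive_tool", "arguments": {
  "series": [
    [0,0,0,0,0,0],
    [0,0,0,0,0,0],
    [0,0,0,0,0,0],
    [0,0,0,0,0,0]
  ],
  "gripper": 0.65
}}

```text
time: 19.52
position: [435.8, 328.9, 7.2]
tcp_rot: [0.758, 1.435, -0.758]
wrist_force: [-0.2, 0.5, 0.3]
width: 0.641
```

Emit:
{"name": "drive_tool", "arguments": {
  "series": [
    [0,0,10,0,0,0],
    [0,0,30,0,0,0],
    [0,0,60,0,0,0],
    [0,0,100,0,0,0],
    [0,0,140,0,0,0]
  ]
}}

```text
time: 19.93
position: [435.1, 328.6, 148.9]
tcp_rot: [0.757, 1.435, -0.759]
wrist_force: [1.7, 0.2, 0.3]
width: 0.654
```

Emit:
{"name": "drive_tool", "arguments": {
  "series": [
    [0,0,10,0,0,0],
    [0,0,10,0,0,0]
  ]
}}

```text
time: 20.1
position: [437.7, 330.1, 161.9]
tcp_rot: [0.763, 1.43, -0.752]
wrist_force: [0.5, -0.9, -0.0]
width: 0.652
```

```bash
python3 - <<'E'
from h import *
plan(458.3,120,34)
wr('w12')
E
```

```text
t 20.10 pos [437.7 330.1 161.9] toolx [ 0.007  0.004 -1.   ] jaw 34.3 q6 [ 0.51  0.44  1.56  0.    1.13 -0.09] w 0.652 F [ 0.5 -0.9 -0. ]
turn -0.3 shift [  20.6 -210.1]
```

View pics/w12.png

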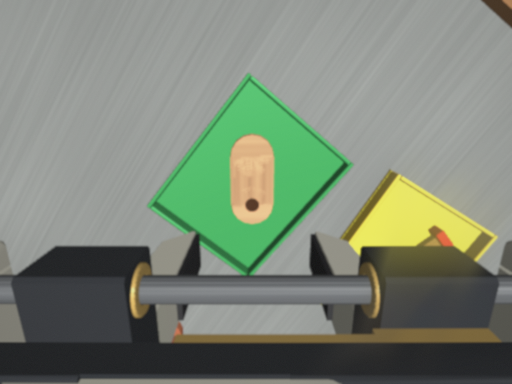

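Rib lies flat and centred in green, dot up. Now the stamp.

Emit:
{"name": "drive_tool", "arguments": {
  "series": [
    [4,-38,10,0,0,0],
    [8,-76,20,0,0,0],
    [12,-114,30,0,0,0],
    [16,-152,40,0,0,0],
    [20,-188,40,0,0,0]
  ],
  "gripper": 0.55
}}

```text
time: 20.57
position: [455.6, 139.2, 197.4]
tcp_rot: [0.758, 1.435, -0.758]
wrist_force: [0.8, -0.2, -1.1]
width: 0.553
```

Emit:
{"name": "drive_tool", "arguments": {
  "series": [
    [2,-15,0,0,0,0],
    [2,-21,0,0,0,0],
    [2,-21,0,0,0,0],
    [2,-21,0,0,0,0],
    [2,-21,0,0,0,0]
  ]
}}

```text
time: 20.98
position: [457.4, 121.0, 196.7]
tcp_rot: [0.757, 1.436, -0.758]
wrist_force: [0.6, 0.1, -0.2]
width: 0.55
```

```bash
python3 - <<'E'
from h import *
plan(458.3,120,34)
wr('w13')
im=cv2.imread('pics/w13.png');cv2.imwrite('pics/w13c.png',cv2.resize(im[80:280,140:400],None,fx=3,fy=3,interpolation=cv2.INTER_CUBIC))
print(landmark_of) if 0 else None
E
```

```text
t 20.98 pos [457.4 121.  196.7] toolx [-0.001  0.    -1.   ] jaw 34.4 q6 [ 0.1   0.28  1.71  0.    1.16 -0.5 ] w 0.55 F [ 0.6  0.1 -0.2]
turn -0.4 shift [ 0.9 -1. ]
```

View pics/w13c.png

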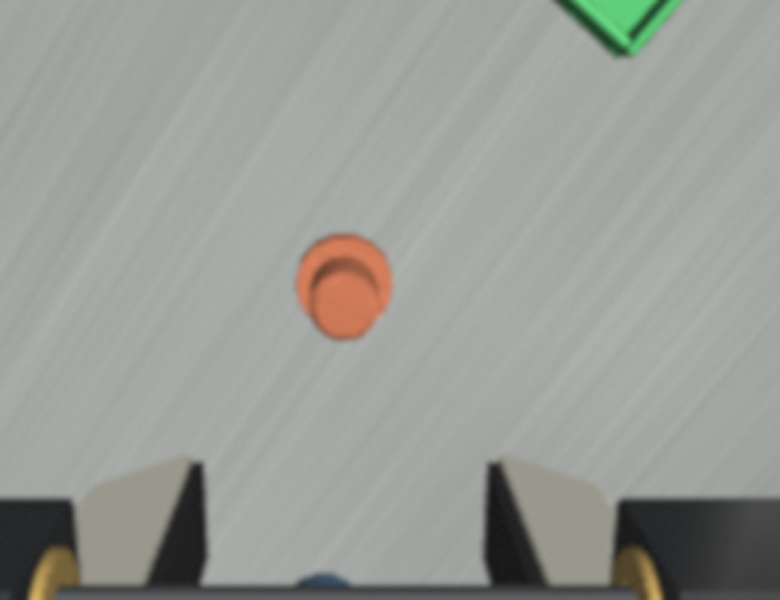

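```bash
python3 - <<'E'
from h import *
m=ld('w13')
f=lambda x,y,z:ray('w',(140+(x+.5)/3-.5,80+(y+.5)/3-.5),z,m)[:2]
print(f(344.5,281.5,12),f(344.5,305,48),np.linalg.norm(f(296,281,12)-f(393,281,12)),np.linalg.norm(f(311,305,48)-f(378,305,48)))
plan(458,120,34)
E
```

```text
[457.91520657 121.43268896] [457.8853786  121.55387506] 35.60919652559631 22.180123628385576
t 21.03 pos [457.5 121.1 196.8] toolx [-0.001  0.    -1.   ] jaw 34.4 q6 [ 0.1   0.28  1.71  0.    1.16 -0.5 ] w 0.552 F [-0.2  1.   0.4]
turn -0.4 shift [ 0.5 -1.1]
```

Foot and top agree on the axis at (457.9, 121.5). Descending to grip the handle with the tips at z≈17.

Emit:
{"name": "drive_tool", "arguments": {
  "series": [
    [0.4,0.4,-40,0,0,0],
    [0.4,0.4,-80,0,0,0],
    [0.4,0.4,-120,0,0,0],
    [0.4,0.4,-150,0,0,0],
    [0.4,0.4,-170,0,0,0]
  ]
}}

```text
time: 21.45
position: [456.3, 121.4, 24.3]
tcp_rot: [0.755, 1.439, -0.759]
wrist_force: [1.1, 0.4, -0.0]
width: 0.55
```

Emit:
{"name": "drive_tool", "arguments": {
  "series": [
    [0,0,-7,0,0,0],
    [0,0,-10,0,0,0],
    [0,0,-10,0,0,0]
  ]
}}

```text
time: 21.7
position: [458.4, 121.0, 17.4]
tcp_rot: [0.757, 1.435, -0.757]
wrist_force: [-0.1, 0.6, 0.6]
width: 0.548
```

Emit:
{"name": "drive_tool", "arguments": {
  "series": [
    [0,0,0,0,0,0],
    [0,0,0,0,0,0],
    [0,0,0,0,0,0],
    [0,0,0,0,0,0],
    [0,0,0,0,0,0]
  ],
  "gripper": 0.1
}}

```text
time: 22.12
position: [458.6, 120.3, 18.0]
tcp_rot: [0.759, 1.433, -0.757]
wrist_force: [-0.4, -0.2, 5.1]
width: 0.255
```

Emit:
{"name": "drive_tool", "arguments": {
  "series": [
    [0,0,0,0,0,0],
    [0,0,0,0,0,0]
  ]
}}

```text
time: 22.28
position: [458.6, 120.3, 18.0]
tcp_rot: [0.759, 1.433, -0.757]
wrist_force: [-0.9, 0.3, 6.2]
width: 0.253
```

Emit:
{"name": "drive_tool", "arguments": {
  "series": [
    [0,0,3,0,0,0],
    [0,0,15,0,0,0],
    [0,0,35,0,0,0],
    [0,0,65,0,0,0],
    [0,0,100,0,0,0]
  ]
}}

```text
time: 22.7
position: [456.9, 120.1, 117.3]
tcp_rot: [0.757, 1.438, -0.76]
wrist_force: [0.9, -0.1, -0.1]
width: 0.253
```

```bash
python3 - <<'E'
from h import *
plan(606,-312,34)
wr('w14')
E
```

```text
t 22.70 pos [456.9 120.1 117.3] toolx [-0.004 -0.    -1.   ] jaw 34.3 q6 [ 0.09  0.38  1.82  0.    0.95 -0.5 ] w 0.253 F [ 0.9 -0.1 -0.1]
turn -0.3 shift [ 149.1 -432.1]
```

View pics/w14.png

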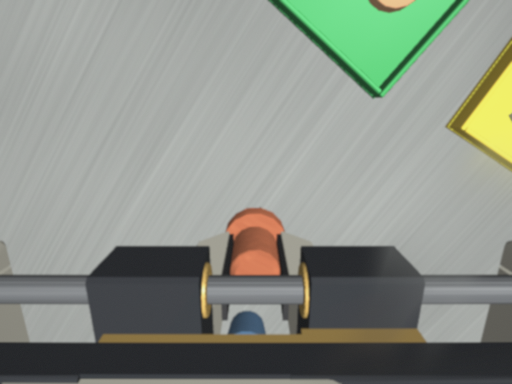

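Stamp is held upright between the pads (px 256,250). Carrying to white.

Emit:
{"name": "drive_tool", "arguments": {
  "series": [
    [5,-15,0,0,0,0],
    [14,-40,0,0,0,0],
    [25,-73,0,0,0,0],
    [36,-106,0,0,0,0],
    [48,-139,0,0,0,0]
  ]
}}

```text
time: 23.17
position: [506.3, -20.0, 117.4]
tcp_rot: [0.758, 1.435, -0.757]
wrist_force: [0.9, 0.3, -0.7]
width: 0.25
```

Emit:
{"name": "drive_tool", "arguments": {
  "series": [
    [12,-34,0,0,0,0],
    [24,-68,0,0,0,0],
    [36,-102,0,0,0,0],
    [47,-136,0,0,0,0],
    [58,-170,0,0,0,0]
  ]
}}

```text
time: 23.58
position: [564.4, -190.5, 117.1]
tcp_rot: [0.758, 1.435, -0.758]
wrist_force: [1.3, 1.3, 0.3]
width: 0.25
```

Emit:
{"name": "drive_tool", "arguments": {
  "series": [
    [12,-34,0,0,0,0],
    [23,-66,0,0,0,0],
    [32,-94,0,0,0,0],
    [39,-113,0,0,0,0],
    [42,-123,0,0,0,0]
  ]
}}

```text
time: 24.0
position: [606.3, -314.7, 116.6]
tcp_rot: [0.759, 1.433, -0.76]
wrist_force: [-0.3, 0.5, -1.2]
width: 0.252
```

Emit:
{"name": "drive_tool", "arguments": {
  "series": [
    [0,0,-15,0,0,0],
    [0,0,-35,0,0,0],
    [0,0,-55,0,0,0],
    [0,0,-65,0,0,0],
    [0,0,-65,0,0,0]
  ]
}}

```text
time: 24.42
position: [604.6, -310.7, 49.1]
tcp_rot: [0.759, 1.44, -0.758]
wrist_force: [-0.5, 1.4, -1.3]
width: 0.251
```

```bash
python3 - <<'E'
from h import *
plan(606,-312,34)
wr('w15')
E
```

```text
t 24.42 pos [ 604.6 -310.7   49.1] toolx [-0.005  0.003 -1.   ] jaw 34.3 q6 [-0.59  0.79  1.25  0.    1.11 -1.19] w 0.251 F [-0.5  1.4 -1.3]
turn -0.3 shift [ 1.4 -1.3]
```

View pics/w15.png

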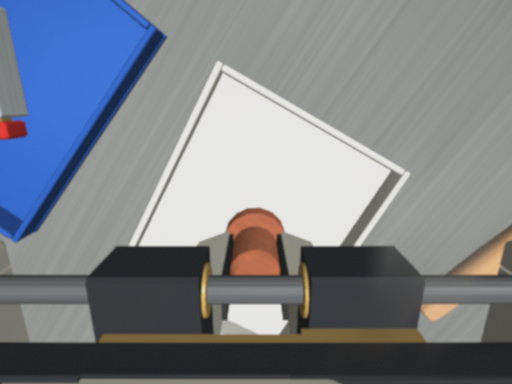

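Emit:
{"name": "drive_tool", "arguments": {
  "series": [
    [0,0,-10,0,0,0],
    [0,0,-20,0,0,0],
    [0,0,-26,0,0,0],
    [0,0,-28,0,0,0],
    [0,0,-29,0,0,0]
  ]
}}

```text
time: 24.88
position: [606.0, -311.4, 22.7]
tcp_rot: [0.758, 1.435, -0.758]
wrist_force: [-0.4, 0.2, -0.1]
width: 0.251
```

Emit:
{"name": "drive_tool", "arguments": {
  "series": [
    [0,0,-0.5,0,0,0],
    [0,0,-1,0,0,0],
    [0,0,-1.4,0,0,0],
    [0,0,-1.7,0,0,0],
    [0,0,-2,0,0,0]
  ]
}}

```text
time: 25.3
position: [606.5, -311.8, 22.1]
tcp_rot: [0.758, 1.434, -0.758]
wrist_force: [-0.9, -0.0, 5.1]
width: 0.249
```

Emit:
{"name": "drive_tool", "arguments": {
  "series": [
    [0,0,0,0,0,0]
  ]
}}

```text
time: 25.38
position: [606.5, -311.8, 22.1]
tcp_rot: [0.758, 1.434, -0.758]
wrist_force: [-0.8, 0.9, 3.7]
width: 0.254
```

Contact (4–5 N). Release and lift.

Emit:
{"name": "drive_tool", "arguments": {
  "series": [
    [0,0,0,0,0,0],
    [0,0,0,0,0,0],
    [0,0,0,0,0,0],
    [0,0,0,0,0,0]
  ],
  "gripper": 0.55
}}

```text
time: 25.72
position: [606.1, -311.6, 21.1]
tcp_rot: [0.758, 1.435, -0.758]
wrist_force: [0.3, -0.7, -0.5]
width: 0.492
```

Emit:
{"name": "drive_tool", "arguments": {
  "series": [
    [0,0,8,0,0,0],
    [0,0,25,0,0,0],
    [0,0,55,0,0,0],
    [0,0,90,0,0,0],
    [0,0,130,0,0,0]
  ]
}}

```text
time: 26.13
position: [605.4, -311.1, 151.7]
tcp_rot: [0.759, 1.438, -0.758]
wrist_force: [0.6, -1.1, -0.5]
width: 0.551
```

Emit:
{"name": "drive_tool", "arguments": {
  "series": [
    [0,0,20,0,0,0],
    [0,0,20,0,0,0]
  ]
}}

```text
time: 26.3
position: [608.6, -313.1, 178.8]
tcp_rot: [0.756, 1.423, -0.758]
wrist_force: [0.7, -0.6, 0.3]
width: 0.548
```

```bash
python3 - <<'E'
from h import *
plan(606,-312,34)
wr('w16')
cv2.imwrite('pics/s16.png',viewer.capture('scene')[:,:,::-1])
E
```

```text
t 26.30 pos [ 608.6 -313.1  178.8] toolx [ 0.01  -0.006 -1.   ] jaw 34.3 q6 [-0.59  0.67  1.11  0.    1.35 -1.19] w 0.548 F [ 0.7 -0.6  0.3]
turn -0.3 shift [-2.6  1.1]
```

View pics/w16.png

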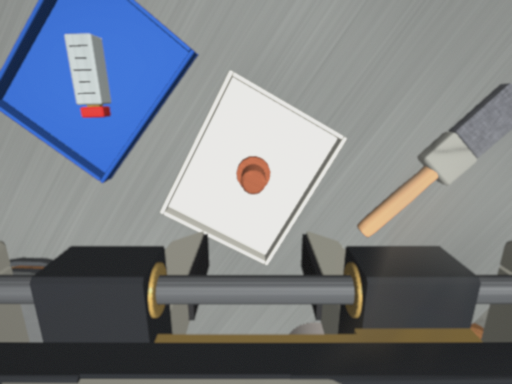

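View pics/s16.png

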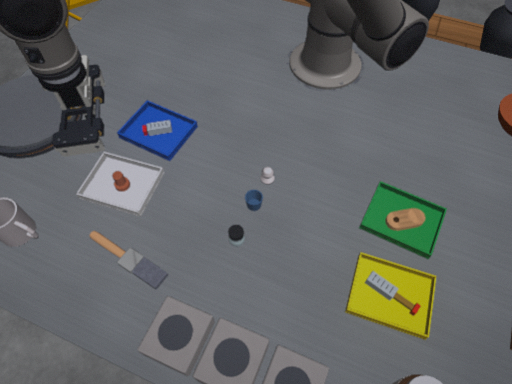

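All four sit in their trays, and the stamp is upright at (253,175). The blue-tray gauge shows a sliver of brass at (92,104), so I'm checking its slide more closely.

```bash
python3 - <<'E'
from h import *
im=cv2.imread('pics/w16.png');a=cv2.resize(im[20:130,40:130],None,fx=5,fy=5,interpolation=cv2.INTER_CUBIC)
b=cv2.imread('pics/w4.png');b=cv2.resize(b[140:250,220:290],None,fx=5,fy=5,interpolation=cv2.INTER_CUBIC)
cv2.imwrite('pics/z16.png',np.hstack([a,b]))
m=ld('w4'); 
E
```

```text
(no output)
```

View pics/z16.png

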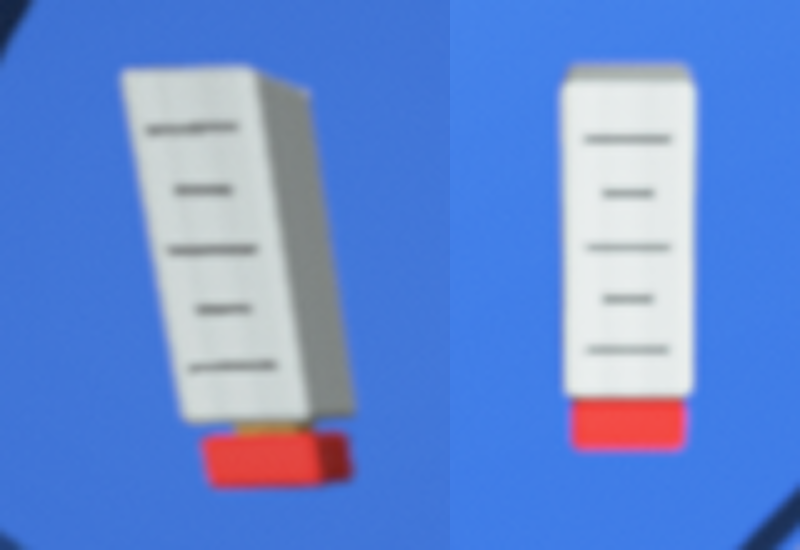

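```bash
python3 - <<'E'
from h import *
f=lambda m,u,z:ray('w',u,z,m)[:2]
m2=ld('w2');m4=ld('w4');m8=ld('w8')
c=lambda x,y:(160+(x+.5)/4-.5,130+(y+.5)/4-.5)
print('in before: block far top to head outer end',np.linalg.norm(f(m2,c(380,115),24)-f(m2,c(366,408),21)))
d=lambda x,y:(220+(x-450+.5)/5-.5,140+(y+.5)/5-.5)
print('in after',np.linalg.norm(f(m4,d(628,82),28)-f(m4,d(629,450),25)))
im=cv2.imread('pics/w8.png');cv2.imwrite('pics/z8.png',cv2.resize(im[130:260,200:310],None,fx=4.6,fy=4.6,interpolation=cv2.INTER_CUBIC))
E
```

```text
in before: block far top to head outer end 71.57855939205517
in after 71.63524769623483
```

View pics/z8.png

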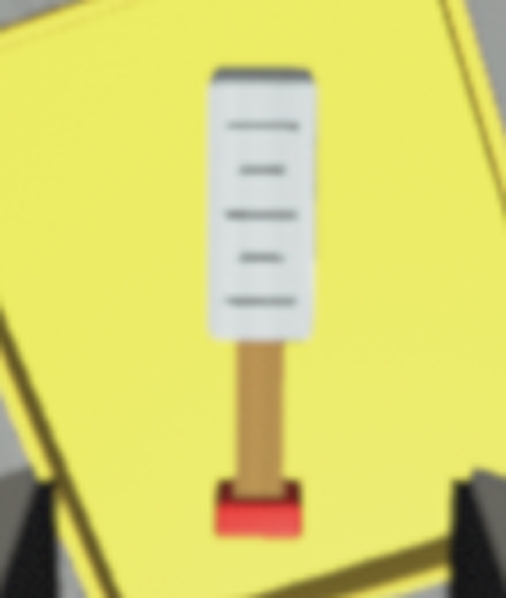

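Pushed-in gauge length before and after is 71.6 and 71.6 mm. Pulled-out bar to block ratio is 0.59 before and 0.60 after. Both slides are unchanged, so I'm handing in.

```bash
python3 - <<'E'
from h import *
plan(0,0)
print(manip.finish_job())
E
```

```text
t 26.40 pos [ 606.5 -311.8  172.6] toolx [ 0.002 -0.001 -1.   ] jaw 34.3 q6 [-0.59  0.68  1.11  0.    1.35 -1.19] w 0.548 F [-0.  -0.6 -1.7]
the job is handed in; nothing more can be done
None
```

All four tools are in their trays and the job was handed in at about 26 s. In order: pushed-in gauge to blue, pulled-out gauge to yellow, rib to green, stamp to white. I lowered each one until the wrist felt the tray floor (under 10 N), then let go.

- **Placement:** the last wrist and scene pictures show the gauges and rib flat, well clear of the tray walls and the same way up. The stamp stands upright, and the open gripper is clear of everything.
- **Slides:** both are unchanged within measuring error. The pushed-in gauge is 71.6 mm long before and after. The pulled-out bar is 0.59 of the block length before and 0.60 after. A final oblique view showed about 2 mm of brass on the pushed-in gauge, within the 3 mm stated for its home position.
- **Disagreement:** the network reported the pushed-in gauge where the pulled-out one lay. I went by the pictures instead.

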